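# Feel for the blind hole of a frame spacer

## Task

Three square white spacers for a shadow-box frame lie on the cutting mat, alike but for their thickness: take the middle-sized one. Find by feel which end has the blind hole: slide it onto the level steel feeler pin until the bottom of the hole comes up against the pin, then draw it off again. Turn the spacer hole-up and finish while still holding it, upright and still, about 20 cm above the bench; leave the other two spacers where they lie.

Things in the scene. Friction and masses are not known exactly. Their poses are not given: they have to be found in the camera images.
- spacer_40_mid (a point): centre of a square white plastic spacer, 40 x 40 mm across and 56 mm long, lying on one of its long sides at the start (so its centre is 20 mm above the bench). Its own x axis runs along its length and points out of the end with the blind hole (18 mm across, 36 mm deep, central); the other end is closed and plain. This is the middle-sized one, the one to take; 70 to 150 g.
- spacer_40_mouth (a point): centre of the mouth of the middle-sized spacer's blind hole, 28 mm from its centre along its own x axis; same axes. The floor of the hole lies 36 mm further in.
- spacer_40: the middle-sized spacer itself; its origin is the centre of its starting underside, 20 mm below its centre; same axes.
- spacer_30_mid (a point): centre of a square white plastic spacer, 30 x 30 mm across and 56 mm long, lying on one of its long sides at the start (so its centre is 15 mm above the bench). Its own x axis runs along its length and points out of the end with the blind hole (18 mm across, 36 mm deep, central); the other end is closed and plain. A look-alike, to be left alone.
- spacer_50_mid (a point): centre of a square white plastic spacer, 50 x 50 mm across and 56 mm long, lying on one of its long sides at the start (so its centre is 25 mm above the bench). Its own x axis runs along its length and points out of the end with the blind hole (18 mm across, 36 mm deep, central); the other end is closed and plain. A look-alike, to be left alone.
- feeler_tip (a point): free tip of the feeler pin: a fixed level round steel pin, 8 mm thick and 50 mm long, 60 mm above the bench. Its own x axis points along the pin, out of its free end (roughly away from the robot); z is up.
- feeler: the fixed stand of the feeler pin; its origin is on the bench under the post, 60 mm behind the tip; same axes. Post 20 mm along x, 26 mm wide, 68 mm tall; base plate 70 x 60 x 12 mm.
There are look-alikes about, which are no part of the job. Leave any purple look-alike of the feeler alone.

How it is judged:
On the way:
1. the middle-sized spacer's hole is slid over the feeler pin until its floor presses against the pin (mouth at least 32 mm past the tip, pressed with more than 0.5 N) (x of spacer_40_mouth in the frame of feeler_tip below -0.032 m and y of spacer_40_mouth in the frame of feeler_tip between -0.009 and 0.009 m and z of spacer_40_mouth in the frame of feeler_tip between -0.009 and 0.009 m and contact force between spacer_40 and feeler above 0.5 N), for 0.1 s.
At the end, for the whole second after the job is handed in: The middle-sized spacer is held in the gripper, off the pin, with its centre 13 to 35 cm above the bench, its hole facing up within 15 degrees, at rest; the other two spacers are within 3 cm of where they started (angle between spacer_40_mid's own x axis and vertical below 0.26 rad and height (world z) of spacer_40_mid between 0.13 and 0.35 m and contact force between spacer_40 and the fingers above 1 N and contact force between spacer_40 and feeler below 0.1 N and linear speed of spacer_40 below 0.03 m/s and angular speed of spacer_40 below 0.3 rad/s and distance of each of spacer_30_mid, spacer_50_mid from where it was at the start of the episode below 0.03 m); the arm keeps its last pose, push and grip.
It fails at once if one of the other two spacers is lifted or pushed more than 3 cm from its place (distance of any of spacer_30_mid, spacer_50_mid from where it was at the start of the episode above 0.03 m).
It also fails if it takes over 67 s, if anything falls off the work surface, if the arm or the gripper's body presses on something with over 40 N, if the wrist force passes 120 N, or if a joint passes its speed limit or range.

## Robot

A 7-joint arm with a two-finger parallel gripper is mounted at the origin on the work surface. World frame = base frame: x ahead of the robot, y to its left, z up, the work surface at z = 0. Lengths are in m, angles in rad, forces in N, time in s.
With the tool pointing down it reaches from about 0.425 to 0.875 m from the base axis. Payload 4.7 kg.
Tool frame: the origin (TCP) lies on the centre line of the jaws, within the pads' length; the fingertips stand ahead of it and the grasp point (between the pads) lies 2 mm behind it (nose_length is the z of the fingertips in the tool frame, in m); z points along the fingers, y is the line along which they close (so a half turn about z gives the same grasp; the last joint's range is limited). The gripper opens to 87 mm and grips with 3 to 60 N. Pads are 19 mm wide; open, the fingers measure 117 mm over their backs; the gripper's body (75 mm by 190 mm) begins 51 mm behind the grasp point.
Start: joints at [1.131, 0.321, -0.07, 1.45, 0.023, 1.371, -0.057], TCP at [0.285, -0.584, 0.24] pointing down, gripper open.
Joint ranges: [-2.86, 2.86], [-0.3, 2.09], [-1.38, 1.24], [0.06, 2.45], [-1.56, 4.7], [0.09, 2.05], [-2.69, 2.69]. Speed limits (rad/s): [2.57, 2.57, 3.14, 3.14, 3.14, 3.14, 3.14].

## Interface

Orientations are given as a rotation vector (axis times angle).
In Python, from bench import * gives the robot as it stands.
- The arm moves only by the tool send_rows, never from a script. Its arguments are lists of equal length, an entry for each row: "xyz": the shift along the tool's x, y, z in mm, a list of three; "dr": the turn, a rotation vector about the tool's x, y, z in rad, a list of three. A call has exactly 10 rows; each row is the pose to reach, as a shift and turn from the pose commanded when the call began, along the tool's axes at that moment; what a row does not reach only later rows make up. A row lasts 1/12 s, in which the tool goes at most 41.7 mm and 7.16 degrees, less where a joint would pass 70% of its speed; a pose out of reach is approached as far as the arm can. A call with a gripper value outside its range is refused whole. "jaw" is the finger opening in mm, from 0 to 87, set as the call begins (left out, the last holds). The fingers move at their own pace and stop on an object; "grip_force" is the grip in N (left out, the last holds). Time passes only in rows, so rows that repeat a pose let the fingers close, or fill a call up. It gives the time, the measured TCP pose, the force, the opening and the grip force at its end, in the units of the state.
- get_state(): the state, without advancing time (a new reading comes with each control period).
- get_image(name): name is "side" or "top" or "wrist"; returns the picture (480x640x3 uint8, red, green, blue); there is no depth.
- calibration(name): a dict with "vfov" (degrees; the focal length in pixels is half the picture's height over the tangent of half this angle, whatever the lens; pixels are square), "cx", "cy" (the principal point, pixels), "rvec" (rotation vector, rad) and "tvec" (3), from world to camera coordinates, as OpenCV has them; the wrist camera has in their place "hand_eye" (4x4, takes a point from camera to tool coordinates, whose origin is the TCP and whose axes are the flange's). Camera axes: x right, y down, z forward; pixel columns grow to the right and rows downward; lengths in m; the calibration is good to about 2 mm. A picture is of the moment at which its call begins: read the wrist's pose just before it. calibration takes no time and is no camera call.
- close_job(): hands the job in; it is judged then, once.
The state is a dict: "time": time; "joint_positions": joint angles; "qd": joint speeds; "joint_torque": joint torques, N m; "position": TCP position; "tool_rot": TCP orientation; "ft_force": force on the tool from outside, world axes, zero at the start; "torque": the same for the moment, N m; "grip_width": opening from 0.0 (shut) to 1.0 (fully open); "grip_force": force on a finger pad.
Only numpy, scipy, OpenCV 4.12 (cv2) and the standard library are available. Lean on these libraries where they do the work, as an engineer would, in place of code of your own. Each camera call takes 0.05 s, during which the arm holds its last target. There are 200 camera calls.

## Working session

There is one attempt and no reset: what is moved stays moved. The work goes in short steps, Python scripts to look and compute and a tool call to move; the robot and the scene stay as the last step left them, time stands still between calls to the robot, and variables do not carry over. Pictures are saved under pics/ and viewed, at most 10 in all, crops included, and the job is handed in when it is done.

Besides the shell and the picture viewer there is one more tool, called as a command line: name --argument value ..., lists and objects as JSON in quotes. send_rows: Moves the arm, as the interface text tells. Its arguments: {"type":"object","properties":{"xyz":{"type":"array"},"dr":{"type":"array"},"jaw":{"type":"number"},"grip_force":{"type":"number"}},"required":["xyz","dr"]}

```bash
mkdir -p pics; cat > h.py <<'E'
from bench import *
import numpy as np, cv2
from scipy.spatial.transform import Rotation as R
def cam(n, st=None):
    c=calibration(n); f=240/np.tan(np.radians(c['vfov'])/2)
    if 'hand_eye' in c:
        H=np.array(c['hand_eye']); Rt=R.from_rotvec(st['tool_rot']).as_matrix()
        Rc=Rt@H[:3,:3]; o=Rt@H[:3,3]+np.array(st['position'])
    else:
        Rw=R.from_rotvec(np.ravel(c['rvec'])).as_matrix(); Rc=Rw.T; o=-Rc@np.ravel(c['tvec'])
    return f,c['cx'],c['cy'],Rc,o
def ray(C,u,v):
    f,cx,cy,Rc,o=C; d=Rc@np.array([(u-cx)/f,(v-cy)/f,1]); return o,d
def plane(C,u,v,z):
    o,d=ray(C,u,v); return o+d*(z-o[2])/d[2]
def proj(C,p):
    f,cx,cy,Rc,o=C; q=Rc.T@(np.array(p)-o); return q[0]/q[2]*f+cx,q[1]/q[2]*f+cy
def save(n,fn):
    im=get_image(n); cv2.imwrite('pics/'+fn,cv2.cvtColor(im,cv2.COLOR_RGB2BGR)); return im
E
python3 - <<'E'
from h import *
s=get_state();print(s)
for n in('top','side','wrist'):
    save(n,n+'0.png');print(n,calibration(n))
E
```

```text
{'time': 0.0, 'joint_positions': array([ 1.13108801,  0.32178786, -0.07012242,  1.45169217,  0.02258488,
        1.37073153, -0.05692723]), 'qd': array([-5.82968376e-05,  1.03420236e-04,  1.20469760e-04,  8.64661309e-04,
       -2.30936546e-04, -7.50273734e-04, -2.72925990e-04]), 'joint_torque': array([-6.14733472e-04, -4.91293466e+01, -4.04393105e-01, -3.12529528e+01,
       -6.38757111e-02,  4.38136014e-02,  1.57384120e-04]), 'position': array([ 0.28471505, -0.58376167,  0.23847593]), 'tool_rot': array([-3.05933059e+00, -7.06397461e-01,  7.52749587e-04]), 'ft_force': array([0.47669701, 0.42530824, 0.0379381 ]), 'torque': array([ 0.01803167, -0.01603275, -0.04553105]), 'grip_force': 0.0, 'grip_width': 0.99658118522642}
top {'vfov': 54.70899089029553, 'cx': 315.0321695439937, 'cy': 231.10557100874126, 'rvec': array([ 2.18693753, -2.17897455,  0.13961143]), 'tvec': array([-0.00519099,  0.51114573,  0.82878688])}
side {'vfov': 47.49335954146608, 'cx': 325.9154607318651, 'cy': 253.88681098778255, 'rvec': array([ 0.84614764, -2.60467885,  1.04740315]), 'tvec': array([0.42191331, 0.2871128 , 0.88595863])}
wrist {'vfov': 70.90705156909468, 'cx': 315.1424197544093, 'cy': 239.46674678641367, 'hand_eye': array([[-1.38219082e-04, -9.52294257e-01, -3.05181306e-01,
         8.45966490e-02],
       [ 9.99999332e-01,  2.18514371e-04, -1.13476469e-03,
         1.40411632e-03],
       [ 1.14731640e-03, -3.05181259e-01,  9.52293591e-01,
        -1.45101813e-01],
       [ 0.00000000e+00,  0.00000000e+00,  0.00000000e+00,
         1.00000000e+00]])}
```

View pics/top0.png

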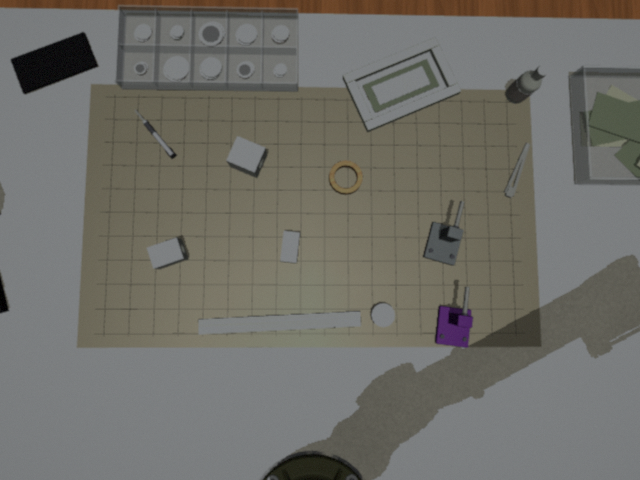

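View pics/side0.png

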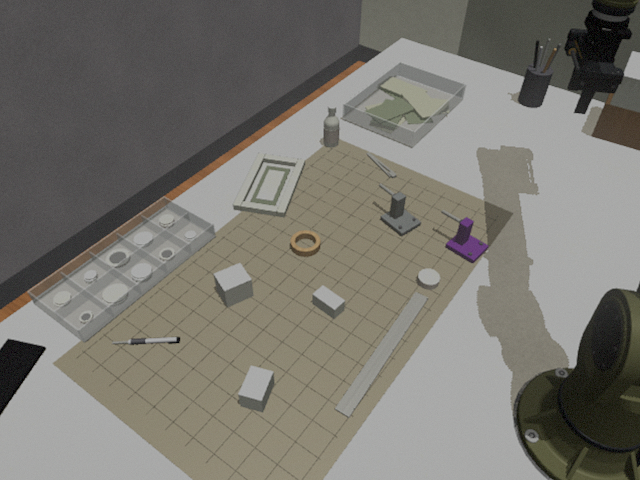

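Candidates: white blocks at top-view pixels (246,155), (166,252) and (290,246). They look like the 50, 40 and 30 mm spacers, so the one to take is (166,252). The grey feeler is at (443,242) with its pin running to about (460,202). The purple look-alike at (455,325) stays alone.

```bash
python3 - <<'E'
from h import *
t=cv2.imread('pics/top0.png'); s=cv2.imread('pics/side0.png')
C=cam('top');S=cam('side')
hsv=cv2.cvtColor(t,cv2.COLOR_BGR2HSV)
for n,(u,v),h in(('50',(246,155),.05),('40',(166,252),.04),('30',(290,246),.03)):
    g=t[v-35:v+35,u-35:u+35].astype(int); 
    m=((g.max(2)-g.min(2)<16)&(g.min(2)>150)).astype(np.uint8)
    cs,_=cv2.findContours(m,cv2.RETR_EXTERNAL,cv2.CHAIN_APPROX_NONE); c=max(cs,key=cv2.contourArea)+[u-35,v-35]
    P=np.array([plane(C,*p[0],h)[:2] for p in c],np.float32)
    print(n,cv2.minAreaRect(P*1000),len(c))
# feeler
g=t[190:275,415:475].astype(int)
a=cv2.resize(t[190:275,415:475],None,fx=5,fy=5,interpolation=cv2.INTER_CUBIC)
b=cv2.resize(t[225:280,135:200],None,fx=5,fy=5,interpolation=cv2.INTER_CUBIC)
d=cv2.resize(s[350:420,225:285],None,fx=5,fy=5,interpolation=cv2.INTER_CUBIC)
e=cv2.resize(s[175:240,370:430],None,fx=4,fy=4,interpolation=cv2.INTER_CUBIC)
o=np.zeros((600,800,3),np.uint8)
for im,x,y in((a,0,0),(b,310,0),(d,310,300-25),(e,0,430)):
    hh=min(im.shape[0],600-y);ww=min(im.shape[1],800-x);o[y:y+hh,x:x+ww]=im[:hh,:ww]
cv2.imwrite('pics/crop1.png',o)
E
```

```text
Traceback (most recent call last):
ValueError: max() iterable argument is empty
```

```bash
python3 - <<'E'
from h import *
t=cv2.imread('pics/top0.png'); s=cv2.imread('pics/side0.png')
print(t[252,166],t[155,246],t[246,290],t[240,120],t[236,440])
C=cam('top');S=cam('side')
for n,(u,v),h in(('50',(246,155),.05),('40',(166,252),.04),('30',(290,246),.03)):
    g=t[v-35:v+35,u-35:u+35].astype(int); 
    top=t[v,u].astype(int)
    m=(abs(g-top).max(2)<22).astype(np.uint8)
    cs,_=cv2.findContours(m,cv2.RETR_EXTERNAL,cv2.CHAIN_APPROX_NONE); c=max(cs,key=cv2.contourArea)+[u-35,v-35]
    P=np.array([plane(C,*p[0],h)[:2] for p in c],np.float32)
    r=cv2.minAreaRect(P*1000);print(n,r,cv2.boxPoints(cv2.minAreaRect(c)).round().tolist())
a=cv2.resize(t[190:275,415:475],None,fx=5,fy=5,interpolation=cv2.INTER_CUBIC)
b=cv2.resize(t[225:280,135:200],None,fx=5,fy=5,interpolation=cv2.INTER_CUBIC)
d=cv2.resize(s[350:420,225:285],None,fx=4,fy=4,interpolation=cv2.INTER_CUBIC)
e=cv2.resize(s[175:240,370:430],None,fx=4,fy=4,interpolation=cv2.INTER_CUBIC)
o=np.zeros((600,800,3),np.uint8)
for im,x,y in((a,0,0),(b,310,0),(d,310,300),(e,555,300)):
    hh=min(im.shape[0],600-y);ww=min(im.shape[1],800-x);o[y:y+hh,x:x+ww]=im[:hh,:ww]
cv2.imwrite('pics/crop1.png',o)
E
```

```text
[130 128 124] [130 129 125] [130 127 126] [ 89 106 109] [21 17 19]
50 ((649.8356323242188, 124.21195983886719), (55.44819259643555, 49.56364822387695), 67.63854217529297) [[226.0, 160.0], [236.0, 135.0], [265.0, 147.0], [254.0, 172.0]]
40 ((470.1130676269531, 266.5490417480469), (39.33974838256836, 55.64098358154297), 18.907392501831055) [[146.0, 247.0], [176.0, 237.0], [183.0, 258.0], [153.0, 268.0]]
30 ((482.4708251953125, 44.456695556640625), (31.162321090698242, 55.09845733642578), 84.64791107177734) [[279.0, 261.0], [282.0, 231.0], [299.0, 232.0], [296.0, 262.0]]
```

View pics/crop1.png

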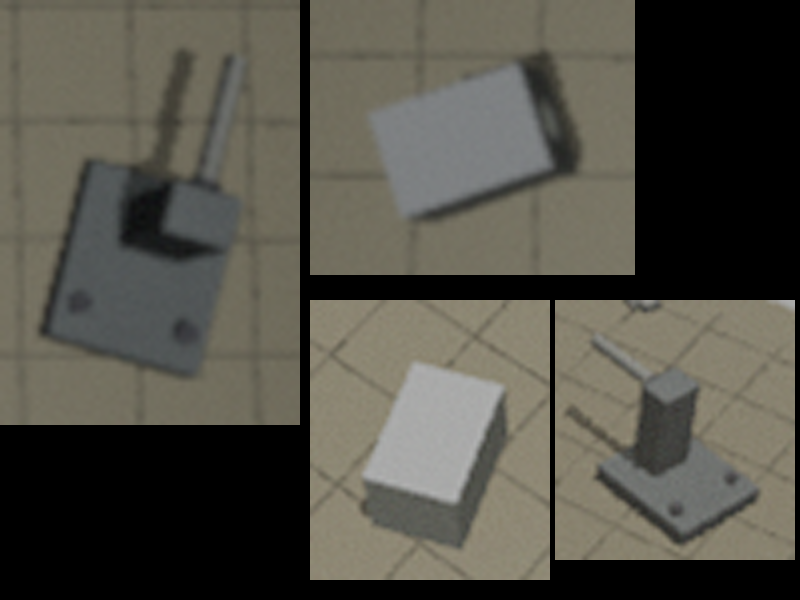

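The crop shows the 40 mm block: its +y end looks plain in the side view, and the dark hole seems to be at its -y end (183,249). Next I'll fix the pin and work out the first move.

```bash
cat >> h.py <<'E'
def go(p,tx):  # tool-down pose at p with tool x at world angle tx(deg): shift mm and dr in tool axes
    s=get_state(); Rt=R.from_rotvec(s['tool_rot']); a=np.radians(tx)
    T=R.from_matrix(np.array([[np.cos(a),np.sin(a),0],[np.sin(a),-np.cos(a),0],[0,0,-1]]).T)
    print('xyz',(Rt.inv().apply(np.array(p)-s['position'])*1000).round(1),'dr',(Rt.inv()*T).as_rotvec().round(4))
E
python3 - <<'E'
from h import *
import bench
print('nose',getattr(bench,'nose_length',None),[k for k in dir(bench) if k[0]!='_'])
C=cam('top');S=cam('side')
tip=plane(C,462.6,201,.06);root=plane(C,457,226.5,.06);print('tip',tip,root,np.degrees(np.arctan2(*(tip-root)[1::-1])))
# base plate corners at z .012 (from crop), front two / back two
b=[plane(C,415+x/5,190+y/5,.012) for x,y in((88,160),(45,332),(195,375))]
print(b,np.degrees(np.arctan2(*(b[0]-b[1])[1::-1])))
# side tip pixel from crop
u,v=370+(596-555)/4,175+(340-300)/4
print('side ray z=.06',plane(S,u,v,.06), 'proj',proj(S,tip),(u,v))
print('spacer side check',[np.round(proj(S,(x,y,.04)),1) for x,y in((.470,.2665),)])
go((.45,.2665,.2),108.9)
E
```

```text
nose 0.017 ['MotionError', 'calibration', 'close_job', 'get_image', 'get_state', 'nose_length']
tip [ 0.56336303 -0.26726542  0.06      ] [ 0.51724869 -0.25580434  0.06      ] -13.957279071016552
[array([ 0.53094156, -0.22578964,  0.012     ]), array([ 0.4659386 , -0.20804563,  0.012     ]), array([ 0.4500322 , -0.26429527,  0.012     ])] -15.268185551740322
side ray z=.06 [ 0.56239003 -0.26686676  0.06      ] proj (np.float64(379.97123762928334), np.float64(184.74044821823549)) (380.25, 185.0)
spacer side check [array([255.6, 383.8])]
xyz [ 521.4 -691.8   39.7] dr [-1.3000e-03 -1.0000e-03 -1.4468e+00]
```

send_rows --xyz '[[30,-22,4],[60,-44,8],[90,-66,12],[120,-88,16],[150,-110,20],[180,-132,24],[210,-154,28],[240,-176,32],[270,-198,36],[300,-220,40]]' --dr '[[0,0,-0.06],[0,0,-0.12],[0,0,-0.18],[0,0,-0.24],[0,0,-0.3],[0,0,-0.36],[0,0,-0.42],[0,0,-0.48],[0,0,-0.54],[0,0,-0.6]]' --jaw 87

```text
time: 0.98
position: [0.4584, -0.2533, 0.1993]
tool_rot: [2.713, 1.583, -0.001]
ft_force: [1.3, 0.3, -0.3]
grip_width: 0.996
grip_force: 0.0
```

```bash
python3 -c "
from h import *
print(get_state()['position']);go((.45,.2665,.2),108.9)"
```

```text
[ 0.45842681 -0.2532525   0.19929675]
xyz [ 448.4 -263.    -0.9] dr [-1.000e-04  4.000e-04 -8.441e-01]
```

send_rows --xyz '[[34,-20,0],[68,-40,0],[102,-60,0],[136,-80,0],[170,-100,0],[204,-120,0],[238,-140,0],[272,-160,0],[306,-180,0],[340,-200,0]]' --dr '[[0,0,-0.084],[0,0,-0.168],[0,0,-0.252],[0,0,-0.336],[0,0,-0.42],[0,0,-0.504],[0,0,-0.588],[0,0,-0.672],[0,0,-0.756],[0,0,-0.84]]'

```text
time: 1.82
position: [0.4518, 0.1412, 0.1996]
tool_rot: [1.83, 2.552, -0.0]
ft_force: [1.3, 0.7, -0.3]
grip_width: 1.004
grip_force: 0.0
```

```bash
python3 -c "
from h import *
st=get_state();print(st['position'],st['joint_positions'])
go((.47,.2665,.1),108.9)
im=save('wrist','w1.png');C=cam('wrist',st)
print(proj(C,(.47,.2665,.04)))
"
```

```text
[0.45175103 0.14115027 0.19963963] [ 0.43156546 -0.00562574 -0.77927577  1.90426487 -0.00306631  1.24091009
 -0.01977558]
xyz [113.   57.5  99.5] dr [ 0.0004  0.001  -0.0029]
(np.float64(383.7418438790194), np.float64(94.1774544521879))
```

View pics/w1.png

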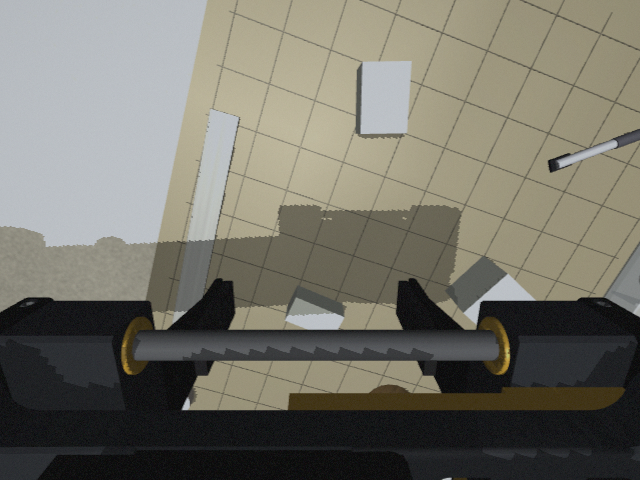

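The wrist view shows the 40 mm block at (385,98), square to the tool and where I predicted it (384,94). I'll refine its position here and check the hole end in a close crop.

```bash
python3 - <<'E'
from h import *
st=get_state();C=cam('wrist',st);t=cv2.imread('pics/w1.png')
g=t[40:160,330:440].astype(int);top=t[90,385].astype(int);print(top)
m=(abs(g-top).max(2)<25).astype(np.uint8)
cs,_=cv2.findContours(m,0,cv2.CHAIN_APPROX_NONE);c=max(cs,key=cv2.contourArea)+[330,40]
P=np.array([plane(C,*p[0],.04)[:2] for p in c],np.float32)*1000
print(cv2.minAreaRect(P))
x=cv2.resize(t[45:150,345:425],None,fx=5,fy=5,interpolation=cv2.INTER_CUBIC)
cv2.imwrite('pics/crop2.png',np.clip(x.astype(float)*1.3,0,255).astype(np.uint8))
E
```

```text
[196 191 186]
((469.6468505859375, 275.2551574707031), (39.78445053100586, 56.10565185546875), 20.207582473754883)
```

View pics/crop2.png

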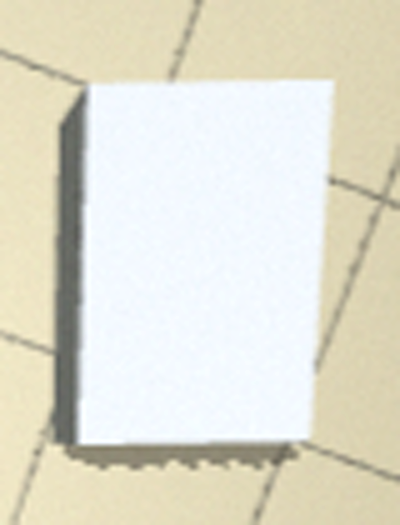

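The crop shows the block clean and square in the jaws' axes, with a shadow at its lower end (-y).

```bash
python3 -c "
from h import *
st=get_state();print(st['position'])
go((.47,.265,.1),109.5);go((.47,.265,.022),109.5)"
```

```text
[0.45063469 0.15069071 0.2002788 ]
xyz [100.8  56.1 100.9] dr [ 0.0034 -0.0047  0.0005]
xyz [100.4  55.9 178.9] dr [ 0.0034 -0.0047  0.0005]
```

send_rows --xyz '[[25,14,10],[50,28,25],[80,42,50],[100,56,75],[100,56,100],[100,56,125],[100,56,150],[100,56,170],[100,56,179],[100,56,179]]' --dr '[[0,0,0],[0,0,0],[0,0,0],[0,0,0],[0.003,-0.004,0],[0.003,-0.004,0],[0.003,-0.004,0],[0.003,-0.004,0],[0.003,-0.004,0],[0.003,-0.004,0]]'

```text
time: 2.7
position: [0.4725, 0.2514, 0.0192]
tool_rot: [-1.835, -2.549, 0.012]
ft_force: [0.4, 0.1, 0.2]
grip_width: 1.001
grip_force: 0.0
```

send_rows --xyz '[[0,0,0],[0,0,0],[0,0,0],[0,0,0],[0,0,0],[0,0,0],[0,0,0],[0,0,0],[0,0,0],[0,0,0]]' --dr '[[0,0,0],[0,0,0],[0,0,0],[0,0,0],[0,0,0],[0,0,0],[0,0,0],[0,0,0],[0,0,0],[0,0,0]]' --jaw 20 --grip_force 25

```text
time: 3.53
position: [0.4738, 0.252, 0.0206]
tool_rot: [1.834, 2.548, -0.007]
ft_force: [-0.3, 0.3, 0.7]
grip_width: 0.458
grip_force: 25.0
```

send_rows --xyz '[[0,0,-15],[0,0,-40],[0,0,-70],[-15,0,-100],[-40,0,-125],[-70,0,-140],[-105,0,-140],[-140,0,-140],[-175,0,-140],[-210,0,-140]]' --dr '[[0,0,0],[0,0,0],[0,0,0],[0,0,0.08],[0,0,0.18],[0,0,0.28],[0,0,0.38],[0,0,0.48],[0,0,0.58],[0,0,0.68]]'

```text
time: 4.37
position: [0.5406, 0.0519, 0.1614]
tool_rot: [2.582, 1.784, -0.007]
ft_force: [-0.1, 0.5, -0.6]
grip_width: 0.457
grip_force: 25.0
```

```bash
python3 -c "
from h import *
st=get_state();print(st['position'],st['grip_width'],st['joint_positions'])
go((.605,-.278,.14),-14.3)"
```

```text
[0.54057249 0.05187393 0.16144264] 0.45662050194558657 [ 0.44740045  0.20424198 -0.66063275  1.79777928  0.13984264  1.18766093
 -0.61772655]
xyz [-285.6  177.    23.1] dr [0.0044 0.0041 1.4586]
```

send_rows --xyz '[[-20,12,0],[-42,26,0],[-64,40,0],[-86,54,0],[-108,68,0],[-130,82,0],[-152,96,0],[-174,110,0],[-196,124,0],[-218,136,0]]' --dr '[[0,0,0.1],[0,0,0.2],[0,0,0.3],[0,0,0.4],[0,0,0.5],[0,0,0.6],[0,0,0.7],[0,0,0.8],[0,0,0.9],[0,0,1.0]]'

```text
time: 5.2
position: [0.5918, -0.1994, 0.162]
tool_rot: [3.12, 0.327, -0.004]
ft_force: [-0.2, 0.4, -0.2]
grip_width: 0.452
grip_force: 25.0
```

send_rows --xyz '[[0,0,0],[0,0,0],[0,0,0],[0,0,0],[0,0,0],[0,0,0],[0,0,0],[0,0,0],[0,0,0],[0,0,0]]' --dr '[[0,0,0.1],[0,0,0.2],[0,0,0.3],[0,0,0.4],[0,0,0.45],[0,0,0.45],[0,0,0.45],[0,0,0.45],[0,0,0.45],[0,0,0.45]]'

```text
time: 6.03
position: [0.5917, -0.1982, 0.1624]
tool_rot: [3.115, -0.369, -0.002]
ft_force: [0.2, -0.2, -0.5]
grip_width: 0.459
grip_force: 25.0
```

```bash
python3 -c "
from h import *
st=get_state();print(st['position'],st['grip_width'],st['joint_positions'])
go((.605,-.278,.14),-14.3)"
```

```text
[ 0.59172685 -0.19820512  0.16243549] 0.4592294483894503 [ 0.53931961  0.33116459 -0.32051576  1.60884701  0.11461909  1.22003597
 -1.61082249]
xyz [31.5 74.4 22.8] dr [0.005  0.0005 0.014 ]
```

send_rows --xyz '[[12,18,0],[26,40,0],[40,62,10],[48,74,30],[48,74,50],[48,74,70],[48,74,90],[48,74,102],[48,74,102],[48,74,102]]' --dr '[[0,0,0],[0,0,0],[0,0,0],[0.005,0,0.014],[0.005,0,0.014],[0.005,0,0.014],[0.005,0,0.014],[0.005,0,0.014],[0.005,0,0.014],[0.005,0,0.014]]'

```text
time: 6.87
position: [0.6207, -0.2817, 0.0605]
tool_rot: [-3.117, 0.392, 0.002]
ft_force: [-0.3, 0.4, 0.2]
grip_width: 0.459
grip_force: 25.0
```

send_rows --xyz '[[0,0,0],[0,0,0],[0,0,0],[0,0,0],[0,0,0],[0,0,0],[0,0,0],[0,0,0],[0,0,0],[0,0,0]]' --dr '[[0,0,0],[0,0,0],[0,0,0],[0,0,0],[0,0,0],[0,0,0],[0,0,0],[0,0,0],[0,0,0],[0,0,0]]'

```text
time: 7.7
position: [0.6209, -0.2819, 0.0608]
tool_rot: [-3.117, 0.392, 0.001]
ft_force: [0.2, 0.4, -1.0]
grip_width: 0.459
grip_force: 25.0
```

```bash
python3 - <<'E'
from h import *
st=get_state();print(st['position'],st['ft_force'],st['joint_positions'])
d=np.array([np.cos(np.radians(-14.3)),np.sin(np.radians(-14.3)),0]);tip=np.array([.563,-.267,.06])
go(tip+d*.06+[0,0,.0006],-14.3)
S=cam('side');print('tip side',proj(S,tip),'mouth exp',proj(S,tip+d*.045),'TCP',proj(S,st['position']))
a=save('side','s2.png');a=a[100:260,290:500];b=save('top','t2.png')[120:280,380:540]
o=np.zeros((560,800,3),np.uint8);x=cv2.resize(a,None,fx=2.6,fy=3.5-.9)[:,:,::-1];y=cv2.resize(b,None,fx=1.5,fy=1.5)[:,:,::-1]
o[:x.shape[0],:x.shape[1]]=x;o[:240,550:790]=y
cv2.imwrite('pics/crop3.png',o)
E
```

```text
[ 0.62093732 -0.28187695  0.06078016] [ 0.15556535  0.37466147 -1.00878821] [ 0.58778527  0.53212275 -0.26832988  1.5432267   0.15262512  1.08736735
 -1.5372665 ]
xyz [ 0.2 -0.1  0.2] dr [ 0.      0.0005 -0.0006]
tip side (np.float64(380.0476574165095), np.float64(184.86407553306236)) mouth exp (np.float64(366.22686151476705), np.float64(174.97381871857954)) TCP (np.float64(361.8462421546667), np.float64(171.50742106613964))
```

View pics/crop3.png

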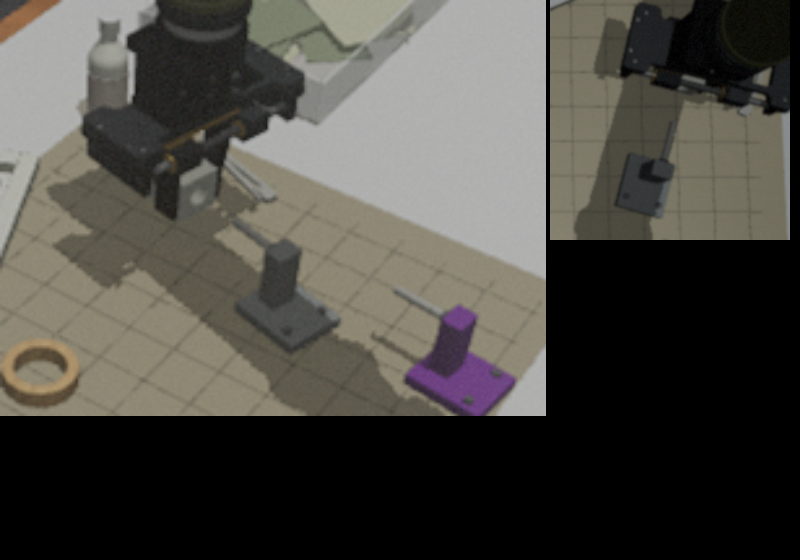

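The side view shows the hole mouth at (366,176), facing the pin and within 1 px of the expected point. I'll slide it on.

send_rows --xyz '[[-5,0,0],[-12,0,0],[-20,0,0],[-28,0,0],[-36,0,0],[-44,0,0],[-52,0,0],[-59,0,0],[-65,0,0],[-68,0,0]]' --dr '[[0,0,0],[0,0,0],[0,0,0],[0,0,0],[0,0,0],[0,0,0],[0,0,0],[0,0,0],[0,0,0],[0,0,0]]'

```text
time: 8.63
position: [0.5541, -0.265, 0.0609]
tool_rot: [3.117, -0.392, -0.001]
ft_force: [0.7, -0.0, -1.6]
grip_width: 0.457
grip_force: 25.0
```

send_rows --xyz '[[-1,0,0],[-2,0,0],[-3,0,0],[-4,0,0],[-5,0,0],[-6,0,0],[-7,0,0],[-8,0,0],[-9,0,0],[-10,0,0]]' --dr '[[0,0,0],[0,0,0],[0,0,0],[0,0,0],[0,0,0],[0,0,0],[0,0,0],[0,0,0],[0,0,0],[0,0,0]]'

```text
time: 9.47
position: [0.5454, -0.2626, 0.0609]
tool_rot: [3.117, -0.392, -0.0]
ft_force: [-0.2, 0.2, -1.2]
grip_width: 0.461
grip_force: 25.0
```

send_rows --xyz '[[-0.5,0,0],[-1,0,0],[-1.5,0,0],[-2,0,0],[-2.5,0,0],[-3,0,0],[-3.5,0,0],[-4,0,0],[-4.5,0,0],[-5,0,0]]' --dr '[[0,0,0],[0,0,0],[0,0,0],[0,0,0],[0,0,0],[0,0,0],[0,0,0],[0,0,0],[0,0,0],[0,0,0]]'

```text
time: 10.3
position: [0.5441, -0.2622, 0.0614]
tool_rot: [3.116, -0.391, 0.012]
ft_force: [10.9, -3.2, -8.5]
grip_width: 0.454
grip_force: 25.0
```

Contact: about 11 N back along the pin. I'll hold briefly, then draw off.

send_rows --xyz '[[0,0,0],[0,0,0],[0,0,0],[0,0,0],[2,0,0],[5,0,0],[10,0,0],[16,0,0],[23,0,0],[30,0,0]]' --dr '[[0,0,0],[0,0,0],[0,0,0],[0,0,0],[0,0,0],[0,0,0],[0,0,0],[0,0,0],[0,0,0],[0,0,0]]'

```text
time: 11.13
position: [0.5701, -0.2689, 0.0608]
tool_rot: [-3.117, 0.392, 0.001]
ft_force: [-0.5, 0.3, -2.2]
grip_width: 0.461
grip_force: 25.0
```

send_rows --xyz '[[6,0,0],[12,0,0],[18,0,0],[24,0,0],[30,0,0],[36,0,0],[42,0,0],[48,0,0],[54,0,0],[58,0,0]]' --dr '[[0,0,0],[0,0,0],[0,0,0],[0,0,0],[0,0,0],[0,0,0],[0,0,0],[0,0,0],[0,0,0],[0,0,0]]'

```text
time: 11.97
position: [0.6266, -0.2833, 0.0609]
tool_rot: [-3.117, 0.392, -0.0]
ft_force: [1.0, -0.4, -0.3]
grip_width: 0.452
grip_force: 25.0
```

```bash
python3 - <<'E'
from h import *
st=get_state();print(st['position'],st['ft_force'],st['joint_positions'])
a=save('side','s3.png');a=a[100:260,290:500]
cv2.imwrite('pics/crop4.png',cv2.resize(a,None,fx=3,fy=3)[:,:,::-1])
E
```

```text
[ 0.62664626 -0.28325827  0.06085388] [ 1.03979417 -0.37267649 -0.28673106] [ 0.58448866  0.54262069 -0.26788242  1.52721213  0.15455029  1.09260065
 -1.53882265]
```

View pics/crop4.png

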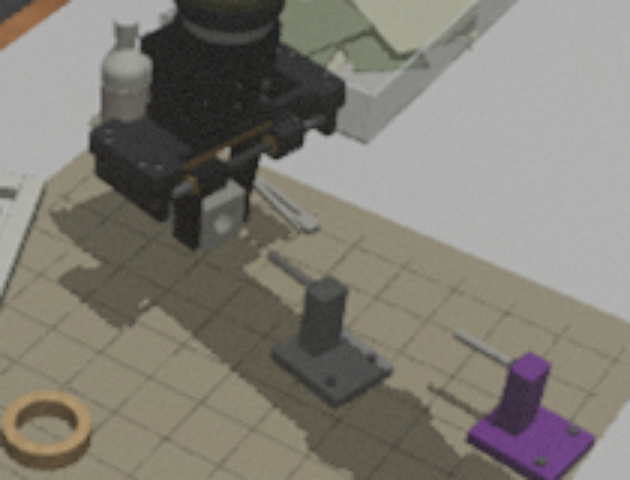

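The spacer is off the pin, with its hole visible at (222,222) in the crop. I'll lift it and turn it back.

send_rows --xyz '[[0,0,-12],[0,0,-35],[0,0,-60],[0,0,-90],[0,-5,-120],[-5,-20,-150],[-10,-40,-180],[-15,-60,-200],[-20,-80,-210],[-25,-100,-210]]' --dr '[[0,0,0],[0,0,0],[0,0,-0.05],[0,0,-0.15],[0,0,-0.25],[0,0,-0.35],[0,0,-0.45],[0,0,-0.55],[0,0,-0.65],[0,0,-0.75]]'

```text
time: 12.85
position: [0.6275, -0.1793, 0.276]
tool_rot: [3.038, 0.783, 0.008]
ft_force: [-0.0, 0.7, -0.6]
grip_width: 0.461
grip_force: 25.0
```

send_rows --xyz '[[-15,-5,0],[-30,-10,0],[-45,-15,0],[-60,-20,0],[-75,-25,0],[-90,-30,0],[-100,-30,0],[-100,-30,0],[-100,-30,0],[-100,-30,0]]' --dr '[[0,0,-0.1],[0,0,-0.2],[0,0,-0.3],[0,0,-0.4],[0,0,-0.5],[0,0,-0.6],[0,0,-0.7],[0,0,-0.8],[0,0,-0.8],[0,0,-0.8]]'

```text
time: 13.68
position: [0.5242, -0.2015, 0.2718]
tool_rot: [2.503, 1.897, -0.0]
ft_force: [-0.3, 0.7, -0.9]
grip_width: 0.458
grip_force: 25.0
```

```bash
python3 - <<'E'
from h import *
st=get_state();print(st['position'],st['grip_width'],st['joint_positions'])
go((.58,-.1,.25),80)
E
```

```text
[ 0.52418068 -0.20153811  0.27181355] 0.4576063387823292 [ 0.78991804  0.15077247 -0.52195206  1.61210041  0.07662041  1.39839517
 -0.01411166]
xyz [112.9  26.3  21.8] dr [ 0.0006  0.0006 -0.0993]
```

send_rows --xyz '[[0,0,0],[0,0,0],[0,0,0],[0,0,0],[0,0,0],[0,0,0],[0,0,0],[0,0,0],[0,0,0],[0,0,0]]' --dr '[[0,-0.08,0],[0,-0.16,0],[0,-0.24,0],[0,-0.32,0],[0,-0.4,0],[0,-0.48,0],[0,-0.56,0],[0,-0.64,0],[0,-0.72,0],[0,-0.8,0]]'

```text
time: 14.52
position: [0.5251, -0.2005, 0.2715]
tool_rot: [2.01, 1.524, -0.85]
ft_force: [-0.4, 0.8, -2.1]
grip_width: 0.457
grip_force: 25.0
```

```bash
cat >> h.py <<'E'
def up():
    st=get_state();Rt=R.from_rotvec(st['tool_rot']).as_matrix()
    print(st['position'].round(4),st['grip_width'],st['joint_positions'].round(3),'hole dir',-Rt[:,0].round(3),'toolz',Rt[:,2].round(3))
    a=-Rt[:,0];ax=np.cross(a,[0,0,1]);n=np.linalg.norm(ax)
    print('dr to up',(Rt.T@(ax/n*np.arctan2(n,a[2]))).round(3))
E
python3 -c "
from h import *
up()"
```

```text
[ 0.5251 -0.2005  0.2715] 0.45703938948765654 [ 0.375  0.303 -0.585  1.677  0.854  1.664 -0.619] hole dir [-0.189 -0.669  0.719] toolz [-0.191 -0.693 -0.695]
dr to up [ 0.    -0.768 -0.004]
```

send_rows --xyz '[[0,0,0],[0,0,0],[0,0,0],[0,0,0],[0,0,0],[0,0,0],[0,0,0],[0,0,0],[0,0,0],[0,0,0]]' --dr '[[0,-0.08,0],[0,-0.16,0],[0,-0.24,0],[0,-0.32,0],[0,-0.4,0],[0,-0.48,0],[0,-0.56,0],[0,-0.64,0],[0,-0.72,0],[0,-0.77,0]]'

```text
time: 15.35
position: [0.5246, -0.2007, 0.2693]
tool_rot: [1.404, 1.068, -1.406]
ft_force: [-0.9, 0.6, -0.6]
grip_width: 0.457
grip_force: 25.0
```

send_rows --xyz '[[0,0,0],[0,0,0],[0,0,0],[0,0,0],[0,0,0],[0,0,0],[0,0,0],[0,0,0],[0,0,0],[0,0,0]]' --dr '[[0,0,0],[0,0,0],[0,0,0],[0,0,0],[0,0,0],[0,0,0],[0,0,0],[0,0,0],[0,0,0],[0,0,0]]'

```text
time: 16.18
position: [0.5242, -0.2017, 0.2709]
tool_rot: [1.407, 1.069, -1.406]
ft_force: [-0.4, 0.1, -0.4]
grip_width: 0.462
grip_force: 25.0
```

```bash
python3 - <<'E'
from h import *
up();print(proj(cam('side'),get_state()['position']))
a=save('side','s4.png');b=save('top','t4.png')
o=np.hstack([cv2.resize(a[40:240,280:480],(400,400)),cv2.resize(b[80:380,180:480],(400,400))])
cv2.imwrite('pics/crop5.png',o[:,:,::-1])
E
```

```text
[ 0.5242 -0.2017  0.2709] 0.46237110149007604 [-0.06   0.629 -0.251  1.733  1.266  2.04  -0.889] hole dir [ 0.    -0.001  1.   ] toolz [-0.268 -0.963 -0.001]
dr to up [-0.    -0.001  0.   ]
(np.float64(389.78588625721386), np.float64(121.94984050813096))
```

View pics/crop5.png

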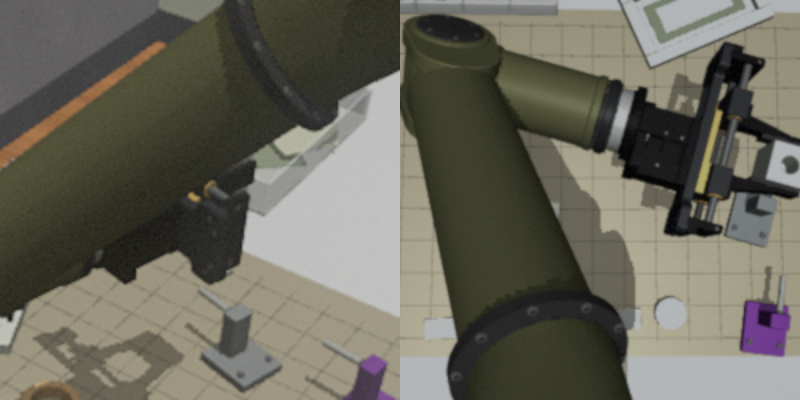

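The top view shows the spacer held hole-up, with the hole at (790,163) in the crop. Its centre is about 26 cm up, at rest and clear of the pin. Handing in.

```bash
python3 -c "
from h import *
s=get_state();print(abs(s['qd']).max());print(close_job())"
```

```text
0.002182168154947513
the job is handed in; nothing more can be done
None
```

The job is handed in (no verdict came back): the 40 mm spacer was slid onto the feeler pin until it pressed with about 11 N, then drawn off, and is held hole-up and still, about 26 cm above the bench (the task asked for about 20 cm; the limit is 13–35 cm), with the other two spacers never touched.

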